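# Change the sample tube in a magnet lab's measuring fixture

### The job

First lift the measured tube off the fixture's rails and lay it on the return rest. Then pull the tube with the thin stem sideways out of its spring clips, lay it on the open part of the rails with its stem pointing away from the blue tunnel and let go, then take it again by the stem end (or push there) and slide it through the tunnel until its nose is fully home against the stop. Leave the other clipped tube and everything else standing on the bench where they are.

Things in the scene. Friction and masses are not known exactly. Their poses are not given: they have to be found in the camera images.
- sample_mid (a point): Centre of the tube to load: white plastic, along its own y, 184 mm long, 150 g. Body 30 mm in diameter, round ends, from y = -92 (nose) to +62 mm, then a concentric stem 20 mm in diameter to y = +92 mm. The only tube with a stem. Starts level in the two clips of its rack, along the rack's y, stem to +y. It may roll about its axis, so its x and z axes mean nothing.
- sample_nose (a point): The tube's nose tip (round end without stem), on its axis, 92 mm from sample_mid towards -y.
- sample_stem (a point): Point on the axis of the tube's stem, 75 mm from sample_mid towards +y, 17 mm from the stem's end: where the stem is gripped.
- spent_mid (a point): Centre of the measured tube: plain white cylinder along its own y, round ends, 30 mm in diameter, 184 mm long, 140 g. Starts lying along the fixture's rails with 7 to 42 mm of its end under the tunnel, so it must be drawn along the rails (fixture's +y) out of the tunnel before it is lifted.
- rack_seat (a point): Centre of the clip seat of the stemmed tube's rack, on the seated tube's axis, 85 mm above the bench. Rack's axes: x points into the clips, which open level to -x; y along the tube; z up. Mid-way between the clips the tube is free all round (10 mm base plate below; 25 mm or more of finger room before and behind): grip it there across its diameter.
- rack_clip (a point): One of the rack's two C-clips, on the tube's axis at y = +41 mm from rack_seat (the other at -41); each 14 mm wide. Together they resist a level pull along -x with about 10 to 20 N, then snap open after some 15 mm, and do not release upwards. Clear hoods over the tube's ends (|y| 57 to 102, to 27 mm above the axis, cheeks outside) are cleared once the tube's axis is 40 mm out.
- stop_face (a point): Centre of the face of the stop at the far end of the measuring fixture, on the axis of a tube lying on the rails, 62 mm above the bench. Fixture's axes: y along the rails from the stop through the tunnel to the loading end, z up. Rails: two rods 6 mm thick, 11 mm between centres, tops 14 mm below the tube axis; a tube lies and slides in the groove between them.
- tunnel_mouth (a point): Centre of the loading mouth of the blue tunnel, on the tube axis, 136 mm from stop_face along +y; same axes. The tunnel reaches 86 mm from here towards the stop; 90 mm wide outside, 44 inside, roof 25 to 39 mm above the axis. When the tube is home, 48 mm of it (the stem and 18 mm of body) stand out of the mouth.
- rails_end (a point): Loading end of the rails, on the tube axis, 349 mm from stop_face along +y; same axes. From the tunnel mouth to here the rails are open above, 17 mm wide over all, with free room for fingers on both sides (base plate 90 mm wide, its top 50 mm below the axis).
- rest_seat (a point): Return rest: centre of where a tube lies, on its axis, 57 mm above the bench; y along the tube (either way round will do), z up. Low black stand with two rods like the rails, 17 mm wide over all, and end plates 198 mm apart inside, reaching nearly to the axis; base plate 80 by 210 mm, its top 47 mm below the axis.
- spare_mid (a point): Centre of another plain tube like the measured one, in the clips of a second rack just like the first. Leave it in its clips.
- meter: White instrument box, 70 x 70 x 110 mm high, fixed; origin at the centre of its underside. A bystander.
- weight: Steel cylinder, 38 mm in diameter, 42 mm high, standing in front of the racks; origin at its underside. A bystander.
- jar: Glass jar, 56 mm in diameter, 100 mm high; origin at its underside. A bystander.
- mug: White mug, 72 mm in diameter, 85 mm high; origin at its underside. A bystander.
- driver: Screwdriver lying on the bench. A bystander.
- spanner: Spanner lying on the bench. A bystander.
- mouse: Black computer mouse, 100 x 60 x 30 mm, fixed. A bystander.

How it is judged:
By the outcome, as a careful person would: the job done as asked, in the order asked, and still so for the second after the job is handed in, with the robot touching nothing.
It also fails if it takes over 67 s, if anything falls off the work surface, if the arm or the gripper's body presses on something with over 40 N, if the wrist force passes 120 N, or if a joint passes its speed limit or range.

### The arm

A 7-joint arm with a two-finger parallel gripper is mounted at the origin on the work surface. World frame = base frame: x ahead of the robot, y to its left, z up, the work surface at z = 0. Lengths are in mm, angles in rad, forces in N, time in s.
With the tool pointing down it reaches from about 400 to 875 mm from the base axis. Payload 19.3 kg.
Tool frame: the origin (TCP) lies at the very end of the fingers, on their centre line; the grasp point (between the pads) lies 19 mm behind it (grip_point_offset is the z of the grasp point in the tool frame, in mm); z points along the fingers, x is the direction in which the jaws open and shut, and the axes are right-handed (so a half turn about z gives the same grasp; the last joint's range is limited). The gripper opens to 85 mm and grips with 20 to 120 N. Pads are 22 mm wide; open, the fingers measure 114 mm over their backs; the gripper's body (76 mm by 85 mm) begins 54 mm behind the grasp point. The pads swing forward as they close: fully open they stand 13 mm farther back than shut.
Start: joints at [-1.303, 0.521, -0.036, 1.599, 0.021, 1.021, -0.113], TCP at [207.151, 589.664, 231.291] pointing down, gripper open.
Joint ranges: [-2.91, 2.91], [-0.3, 2.13], [-1.5, 1.42], [0.17, 2.43], [-1.26, 4.41], [0.16, 1.93], [-2.52, 2.52]. Speed limits (rad/s): [1.89, 1.89, 2.39, 2.39, 3.01, 3.01, 3.01].

### API

Orientations are given as a 3x3 rotation matrix whose columns are the frame's x, y, z axes.
In Python, from workcell import movep, movel, goto_joints, open_gripper, clamp, wait, inverse_kinematics, read_state, camera, PlanningError, finish_job, grip_point_offset gives the robot as it stands. Calls block until the motion is done:
- movep(position, orientation): joint-space move of the TCP to a pose.
- movel(position, frame=None, max_speed=150, guard=None): straight line of the TCP; frame=None keeps the orientation; max_speed is the mean speed in mm/s. With guard (N) it stops when the force on the tool has changed by that much, and returns True; else False.
- goto_joints(angles): joint-space move.
- open_gripper() and clamp(): open the fingers fully, or close them until they stop; the grip force is fixed at half the most.
- wait(seconds).
- inverse_kinematics(position, orientation): joint angles nearest the present ones, or None.
- read_state(): the state.
- camera(name): name is "side" or "top" or "wrist"; returns a dict with "image" (400x640x3 uint8, blue, green, red), "range_z" (400x640 float32, mm along the optical axis (not along the pixel's ray), 0 where there is no reading), "fx", "fy", "cx", "cy" (pixels), "cam_to_world" (4x4, takes a point from camera to world coordinates). Camera axes: x right, y up, looking along -z (the intrinsics and any distortion apply to the point x, -y, -z); pixel columns grow to the right and rows downward; lengths in mm; the calibration is good to about 2 mm. A picture is of the moment at which its call begins.
A pose or a line that the arm cannot do raises PlanningError and nothing moves.
- finish_job(): hands the job in, once; it reports no verdict.
The state is a dict: "time": time; "qpos": joint angles; "qvel": joint speeds; "joint_efforts": joint torques, N m; "eef_pos": TCP position; "tool_rot": TCP orientation; "ft_force": force on the tool from outside, world axes, zero at the start; "torque": the same for the moment, N m; "finger_gap": finger opening in mm.
Only numpy, scipy, OpenCV 4.12 (cv2) and the standard library are available. Lean on these libraries where they do the work, as an engineer would, in place of code of your own. Each camera call takes 0.05 s, during which the arm holds its last target.

## Working session

There is one attempt and no reset: what is moved stays moved. The work goes in short steps, each a Python script; the robot and the scene stay as the last script left them, time stands still between calls to the robot, and variables do not carry over. Pictures are saved under pics/ and viewed, and the job is handed in when it is done.

```bash
ls -la; mkdir -p pics; python3 - <<'E'
from workcell import *
import cv2,numpy as np
print(read_state(), grip_point_offset)
for n in ["side","top","wrist"]:
    c=camera(n); cv2.imwrite(f"pics/a_{n}.png",c["image"]); np.savez(f"a_{n}.npz",**c)
    print(n,c["fx"],c["fy"],c["cx"],c["cy"],{k for k in c}); print(np.round(c["cam_to_world"],3)); print((c["range_z"]>0).mean())
E
```

```text
total 12
drwxr-xr-x  3 agent agent 4096 Dec  6 06:09 .
drwxr-xr-x 23 root  root  4096 Dec  6 06:09 ..
drwxr-xr-x  2 agent agent 4096 Dec  6 06:09 pics
{'time': 0.0, 'qpos': array([-1.30322232,  0.52201268, -0.03634217,  1.59998283,  0.02120289,
        1.02110618, -0.11282303]), 'qvel': array([-5.22958176e-05,  3.21664965e-04, -4.39908770e-05, -9.45607672e-04,
       -4.67266890e-04, -3.13961058e-04, -1.54316496e-03]), 'joint_efforts': array([ 9.57711973e-05, -9.27098322e+01,  1.97992824e+00, -3.69951510e+01,
        1.78295636e-02,  7.98442808e-03,  1.23787436e-05]), 'eef_pos': array([207.03513808, 589.36415933, 230.73541364]), 'tool_rot': array([[ 3.31405590e-01,  9.43488338e-01, -3.00715051e-04],
       [ 9.43487720e-01, -3.31405718e-01, -1.08296930e-03],
       [-1.12142759e-03,  7.51811209e-05, -9.99999368e-01]]), 'ft_force': array([-0.38336423, -0.02168861, -0.07227329]), 'torque': array([-0.08921835,  0.01430252,  0.01675258]), 'finger_gap': 85.4986479934037} -18.700000000000003
side 481.0027370809123 481.0027370809123 318.3391941070093 203.07372649551886 {'cam_to_world', 'ima
[... 355 characters left out ...]
218715454334 {'cam_to_world', 'image', 'cx', 'range_z', 'cy', 'fx', 'fy'}
[[-2.800000e-02  9.930000e-01 -1.180000e-01  3.374130e+02]
 [-1.000000e+00 -2.800000e-02  3.000000e-03  8.830000e+00]
 [-1.000000e-03  1.180000e-01  9.930000e-01  1.476254e+03]
 [ 0.000000e+00  0.000000e+00  0.000000e+00  1.000000e+00]]
0.99600390625
wrist 285.91630944722397 285.91630944722397 321.19905683423616 195.811920923471 {'cam_to_world', 'image', 'cx', 'range_z', 'cy', 'fx', 'fy'}
[[ 3.31000e-01 -9.01000e-01 -2.81000e-01  1.35656e+02]
 [ 9.44000e-01  3.16000e-01  1.00000e-01  6.14275e+02]
 [-2.00000e-03 -2.98000e-01  9.54000e-01  3.73476e+02]
 [ 0.00000e+00  0.00000e+00  0.00000e+00  1.00000e+00]]
0.99609765625
```

View pics/a_top.png

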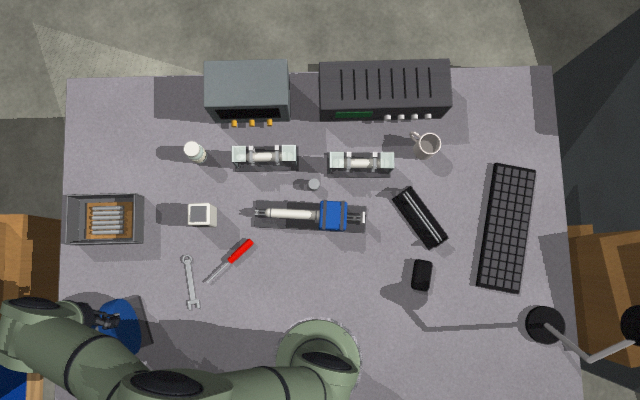

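View pics/a_side.png

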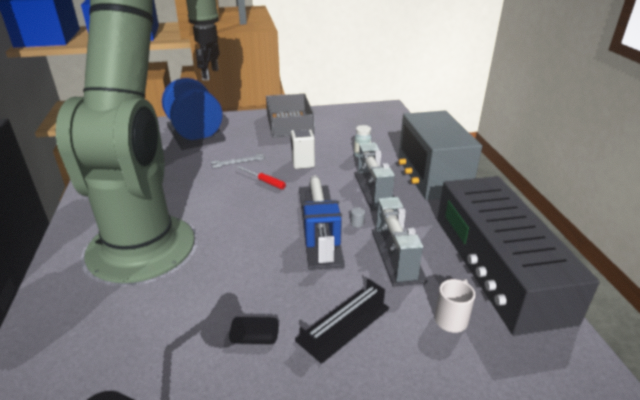

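View pics/a_wrist.png

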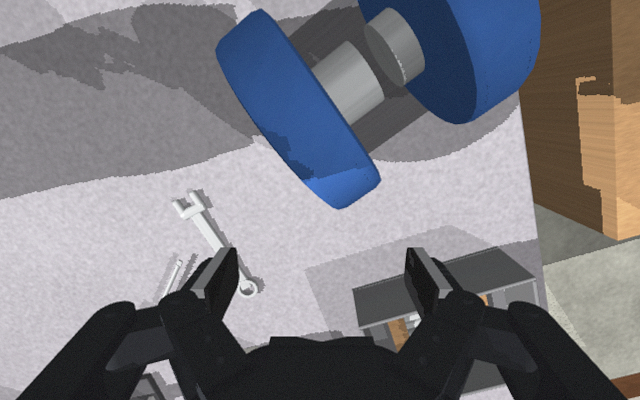

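The top view shows the fixture at about (305,215), the tunnel at (333,215), the black rest at (420,217) and the racks at (265,157) and (361,162). I'll enlarge it to see which rack holds the stemmed tube.

```bash
python3 - <<'E'
import cv2,numpy as np
im=cv2.imread("pics/a_top.png")
c=cv2.resize(im[130:260,225:455],None,fx=3.4,fy=3.4,interpolation=cv2.INTER_CUBIC); cv2.imwrite("pics/b_top.png",c)
im=cv2.imread("pics/a_side.png")
c=cv2.resize(im[110:360,280:480],None,fx=2.4,fy=2.4,interpolation=cv2.INTER_CUBIC); cv2.imwrite("pics/b_side.png",c)
E
```

```text
(no output)
```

View pics/b_top.png

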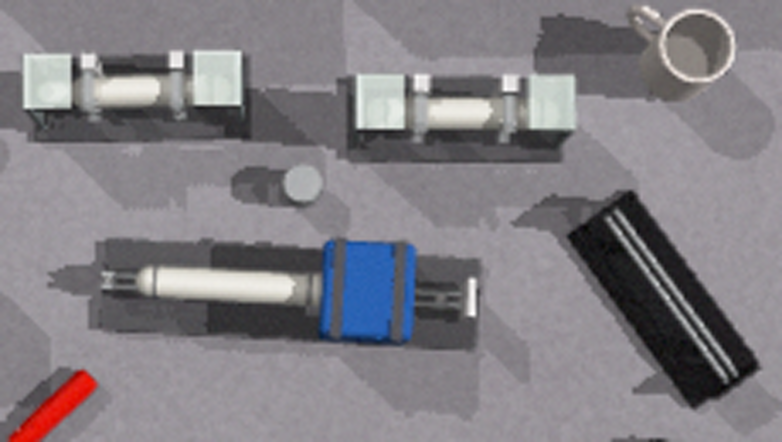

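View pics/b_side.png

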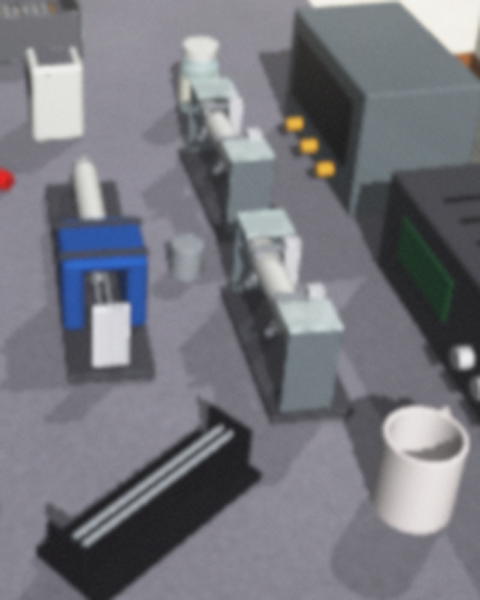

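Both tubes' ends are under the hoods, so I can't tell yet which one has the stem. I'll write the helpers and measure from the top depth, then check the stem with the wrist camera.

```bash
cat > h.py <<'E'
import numpy as np,cv2
def load(n): 
    d=np.load(n); return {k:d[k] for k in d.files}
def cloud(c):
    h,w=c["range_z"].shape; u,v=np.meshgrid(np.arange(w),np.arange(h)); z=c["range_z"]
    P=np.stack([(u-c["cx"])/c["fx"]*z,-(v-c["cy"])/c["fy"]*z,-z,np.ones_like(z)],-1)
    return (P@c["cam_to_world"].T)[...,:3]
def onplane(c,u,v,zp):
    T=c["cam_to_world"]; d=T[:3,:3]@np.array([(u-c["cx"])/c["fx"],-(v-c["cy"])/c["fy"],-1]); o=T[:3,3]
    return o+d*(zp-o[2])/d[2]
def proj(c,p):
    q=np.linalg.inv(c["cam_to_world"])@np.r_[p,1]
    return c["cx"]+c["fx"]*q[0]/-q[2], c["cy"]-c["fy"]*q[1]/-q[2]
def line(P2):
    m=P2.mean(0); u,s,vt=np.linalg.svd(P2-m); return m,vt[0]
E
python3 - <<'E'
from h import *
c=load("a_top.npz"); P=cloud(c); im=c["image"]; hsv=cv2.cvtColor(im,cv2.COLOR_BGR2HSV)
print("bench z",np.median(P[330:340,200:260,2]))
def box(u0,u1,v0,v1):
    m=np.zeros(im.shape[:2],bool); m[v0:v1,u0:u1]=1; return m
# blue roof
m=box(310,355,190,240)&(hsv[...,0]>100)&(hsv[...,0]<130)&(hsv[...,1]>120)
q=P[m]; print("blue",m.sum(),np.median(q[:,2])); 
roof=box(310,355,190,240)&(P[...,2]>92)&(P[...,2]<115)
r=cv2.minAreaRect(P[roof][:,:2].astype(np.float32)); print("roof",roof.sum(),r,np.median(P[roof][:,2]))
# spent tube
t=box(255,322,200,230)&(P[...,2]>60)&(P[...,2]<85)&(hsv[...,1]<60)&(hsv[...,2]>150)
q=P[t]; mm,d=line(q[:,:2]); s=(q[:,:2]-mm)@d; print("spent",t.sum(),mm,d,np.degrees(np.arctan2(d[1],d[0])),s.min(),s.max(), mm+d*s.min(),mm+d*s.max(),q[:,2].max())
# fixture base
for z0,z1,nm in [(5,18,"base")]:
    b=box(235,375,190,245)&(P[...,2]>z0)&(P[...,2]<z1)
    r=cv2.minAreaRect(P[b][:,:2].astype(np.float32)); print(nm,b.sum(),r,np.median(P[b][:,2]))
# stop
st=box(355,372,200,232)&(P[...,2]>55); print("stop",st.sum(),P[st].min(0),P[st].max(0))
# rest
b=box(385,455,175,255)&(P[...,2]>5)&(P[...,2]<75)
r=cv2.minAreaRect(P[b][:,:2].astype(np.float32)); print("rest",b.sum(),r)
rod=box(385,455,175,255)&(hsv[...,2]>110)&(P[...,2]>20)&(P[...,2]<75); q=P[rod]; mm,d=line(q[:,:2]);s=(q[:,:2]-mm)@d; print("rods",rod.sum(),mm,d,s.min(),s.max(),np.median(q[:,2]))
# racks
for nm,u0,u1 in [("L",225,305),("R",320,402)]:
    b=box(u0,u1,135,185)&(P[...,2]>4)&(P[...,2]<130)
    r=cv2.minAreaRect(P[b][:,:2].astype(np.float32)); print(nm,b.sum(),r)
    b=box(u0,u1,135,185)&(P[...,2]>106)&(P[...,2]<120)
    r=cv2.minAreaRect(P[b][:,:2].astype(np.float32)); print(nm,"hood",b.sum(),r,np.median(P[b][:,2]))
    b=box(u0+24,u1-24,145,175)&(P[...,2]>92)&(P[...,2]<104)&(hsv[...,2]>170); q=P[b]; mm,d=line(q[:,:2]); print(nm,"tube",b.sum(),mm,d,q[:,2].max())
w=box(303,322,175,195)&(P[...,2]>30)&(P[...,2]<50); print("weight",P[w].mean(0))
E
```

```text
bench z -1.2575464978431228
blue 602 99.56550633395852
roof 785 ((468.438232421875, -61.7530403137207), (85.79998016357422, 92.2253646850586), 85.00939178466797) 100.30032525342017
spent 376 [480.36550147  72.48034744] [-0.0721411  -0.99739444] -94.13697440646101 -78.51075695706051 87.90359631085725 [486.02935408 150.78653961] [474.02403908 -15.19421044] 83.59828257216714
base 1699 ((473.54119873046875, 30.968643188476562), (465.0377502441406, 181.88812255859375), 88.38740539550781) 10.902271083820551
stop 41 [ 337.41319704 -161.79703565   55.49875008] [ 477.79641636    8.83030391 1476.25433699]
rest 1607 ((471.8449401855469, -355.79638671875), (231.95481872558594, 267.3551330566406), 87.84405517578125)
rods 178 [ 460.35952701 -355.50001123] [-0.83299668 -0.55327798] -95.77352827989854 93.66754310890158 41.409466767892354
L 1805 ((673.7538452148438, 160.67092895507812), (270.8377380371094, 170.03302001953125), 88.41928100585938)
L hood 520 ((668.4000854492188, 151.7609100341797), (200.37454223632812, 53.689632415771484), 89.6026611328125) 111.40306051228322
L tube 127 [664.89241294 159.4460134 ] [0.0071226  0.99997463] 103.68751835717103
R 1826 ((664.379638671875, -166.80148315429688), (275.92999267578125, 170.4278106689453), 88.26199340820312)
R hood 520 ((639.3396606445312, -157.3966522216797), (200.0732421875, 52.98263168334961), 87.92559051513672) 111.31794312448017
R tube 130 [ 633.76361893 -152.44774197] [-0.02315306 -0.99973193] 103.24431114612753
weight [578.70328493  -4.42664613  41.47746792]
```

```bash
python3 - <<'E'
import cv2,numpy as np
im=cv2.imread("pics/a_top.png")
def en(c):
    c=cv2.resize(c,None,fx=8,fy=8,interpolation=cv2.INTER_CUBIC).astype(float); return np.clip((c-130)*2.3,0,255).astype(np.uint8)
a=en(im[140:175,225:305]);b=en(im[146:181,320:400]); cv2.imwrite("pics/c_top.png",np.vstack([a,b]))
E
```

```text
(no output)
```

View pics/c_top.png

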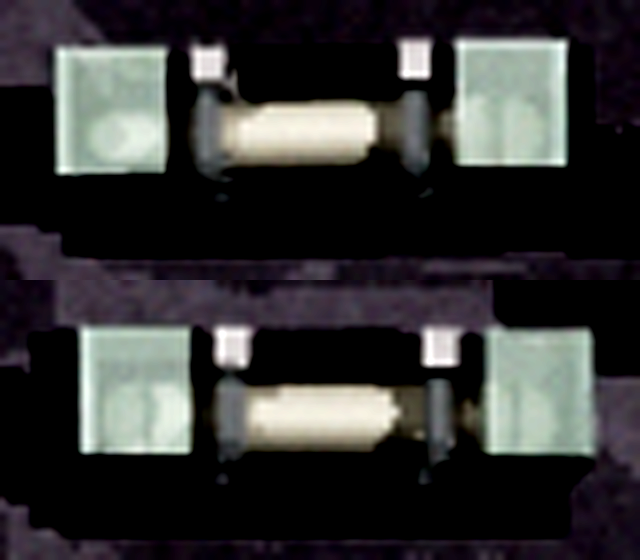

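The upper (left) rack's left hood at about (125,135) shows a narrower blob than the others, so the stem is probably there. A wrist view from above the fixture should settle it. First I'll check IK.

```bash
cat >> h.py <<'E'
def R(xdir):
    x=np.array([xdir[0],xdir[1],0.]);x/=np.linalg.norm(x); z=np.array([0,0,-1.]); return np.stack([x,np.cross(z,x),z],1)
E
python3 - <<'E'
from workcell import *
from h import *
f=np.array([.0745,.9972])
for s in (1,-1):
    for nm,p,x in [("spent",(479,58,150),(f[1],-f[0])),("spent",(479,58,43),(f[1],-f[0])),("rackL",(665,155,66),(1,0)),("rest",(459.5,-356,40),(.553,-.833)),("rackR",(634,-152,66),(1,0)),("home",(475,10,43),(1,-.07))]:
        q=inverse_kinematics(p,R(np.array(x)*s)); print(s,nm,None if q is None else np.round(q,2))
E
```

```text
1 spent [-0.57  0.45  0.43  2.06 -0.29  0.69 -0.03]
1 spent [-0.46  0.64  0.29  2.11 -0.41  0.44  0.08]
1 rackL [-0.5   0.83  0.31  1.56 -0.32  0.8  -0.07]
1 rest [ 0.2   0.8   0.53  1.87 -0.65  0.65  0.14]
1 rackR [-0.1   0.8   0.38  1.65 -0.4   0.76  0.47]
1 home [-0.34  0.63  0.26  2.13 -0.38  0.43  0.15]
-1 spent [ 0.64  0.75 -1.27  2.    0.84  1.06  2.03]
-1 spent [-0.    0.63 -0.32  2.09  0.4   0.49  2.44]
-1 rackL [ 0.34  1.17 -1.28  1.51  1.14  1.33  2.09]
-1 rest [ 1.01  0.8  -0.66  1.82  0.69  0.76  2.13]
-1 rackR [-0.48  1.2   1.22  1.67 -1.21  1.2  -2.08]
-1 home [ 0.72  1.02 -1.28  2.08  1.18  1.08  1.89]
```

```bash
python3 - <<'E'
from workcell import *
from h import *
f=np.array([.0745,.9972])
movep((479,58,190),R((f[1],-f[0])))
c=camera("wrist"); cv2.imwrite("pics/d_wrist.png",c["image"]); np.savez("d_wrist.npz",**c)
s=read_state(); print(s["time"],s["eef_pos"],s["ft_force"])
E
```

```text
2.3417 [479.05331819  58.92822994 189.92704279] [ 0.86474747  0.40219808 -0.32983528]
```

View pics/d_wrist.png

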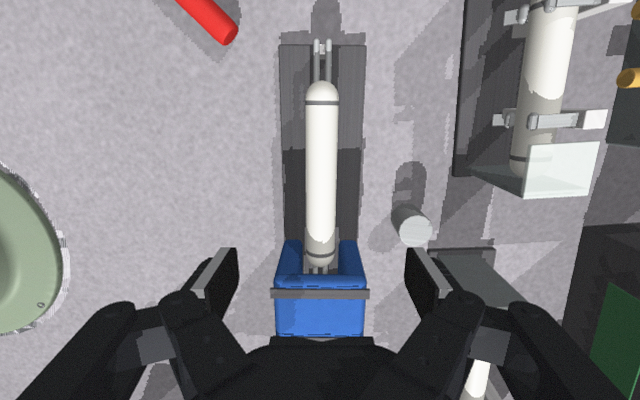

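The spent tube spans from (322,80) to about (320,262), with its lower end under the blue roof's edge. The left rack's -y end at (525,165) is a full-width round end. Now I'll refine the fixture and spent-tube positions from this view.

```bash
python3 - <<'E'
from h import *
c=load("d_wrist.npz"); P=cloud(c); im=c["image"]; hsv=cv2.cvtColor(im,cv2.COLOR_BGR2HSV)
print("bench",np.median(P[180:260,80:180,2]))
m=(hsv[...,1]<60)&(P[...,2]>58)&(P[...,2]<85); m[:,:295]=0;m[:,350:]=0;m[:75]=0;m[240:]=0
lab=m
rows=[r for r in range(110,232,4)]
A=[]
for r in rows:
    cs=np.where(m[r])[0]; 
    a=onplane(c,cs.min()-.5,r,66);b=onplane(c,cs.max()+.5,r,66); A.append(np.r_[(a+b)[:2]/2,np.linalg.norm(a-b)])
A=np.array(A); mm,d=line(A[:,:2]); d*=np.sign(d[1]); print("axis",mm,d,A[:,2].min(),A[:,2].max())
for r in (78,80,82): print("tip cand",r,onplane(c,322,r,62), P[r,322])
for r in (250,258,262,266,270): print("low",r,onplane(c,320,r,62),P[r,320])
# rails end: white pieces near row 40-60
for v in (38,40,44,50,56): print("rail",v,onplane(c,322,v,48)[:2],P[v,314:332:4,2].round())
# blue edge of roof nearest: rows where z~101
bl=(hsv[...,0]>100)&(hsv[...,0]<130)&(hsv[...,1]>120)
for u in (300,320,345): 
    col=[v for v in range(230,340) if P[v,u,2]>96 and bl[v,u]]; print("roof",u,col[:1],col[-1:],P[col[0],u],P[col[-1],u])
v=310; cs=[u for u in range(250,400) if P[v,u,2]>96 and bl[v,u]]; print("roofx",P[v,cs[0]],P[v,cs[-1]])
# base plate edges at z=12
for v in (60,120,180): 
    cs=[u for u in range(260,390) if 6<P[v,u,2]<18]; a=P[v,cs[0]];b=P[v,cs[-1]]; print("base",a,b,(a+b)/2)
E
```

```text
bench 0.12444174687848886
axis [480.67728857  75.57595436] [0.08583712 0.99630918] 28.934966770611105 30.323369404007703
tip cand 78 [487.49769389 158.13064621  62.        ] [487.91791038 162.45252543  12.38491144]
tip cand 80 [487.38120409 156.50075501  62.        ] [487.34755996 156.1614056   66.18504201]
tip cand 82 [487.26426038 154.86451263  62.        ] [487.20175265 154.2478975   70.21705481]
low 250 [473.39203177  -9.64452348  62.        ] [474.02195509  -1.95539391  76.4325011 ]
low 258 [472.69587245 -19.10668112  62.        ] [473.39645341 -10.50105528  77.15810536]
low 262 [472.34285847 -23.90482705  62.        ] [472.98335596 -16.01424019  75.47777108]
low 266 [471.98649246 -28.74853351  62.        ] [472.5069323  -22.31913922  72.65619937]
low 270 [471.62672645 -33.63845251  62.        ] [469.11465962 -64.75435891  11.92728441]
rail 38 [489.97043839 192.28903553] [46. 47. -0.  1. 47.]
rail 40 [489.85691596 190.70066281] [48. 48. -1. 48. 48.]
rail 44 [489.62859139 187.506012  ] [48. 47. 42. 47. 48.]
rail 50 [489.28286898 182.66876493] [47. 48. 43. 48. 48.]
rail 56 [488.93320489 177.77636699] [48. 47. 28. 47. 47.]
roof 300 [277] [336] [453.96538577 -17.82668685  97.3850488 ] [448.21758807 -82.1807322  102.16889324]
roof 320 [277] [336] [472.82424215 -19.47498756  96.9438446 ] [468.15475382 -83.27962502 102.52035337]
roof 345 [276] [336] [496.56589543 -20.70702701  96.00261769] [487.60352941  67.01417137 261.88556604]
roofx [425.99516328 -52.88570357  97.92224175] [512.17395228 -58.12613494  99.09860693]
base [445.21211901 182.76853664  11.60408848] [533.23365425 176.55159779  10.51629629] [489.22288663 179.66006722  11.06019239]
base [440.61468578 123.52388276  12.61699003] [528.31041292 117.11830648  11.14023952] [484.46254935 120.32109462  11.87861478]
base [435.12419814  56.55058854  11.61439913] [522.80767337  50.20391557  11.55235845] [478.96593575  53.37725205  11.58337879]
```

```bash
python3 - <<'E'
from h import *
c=load("a_top.npz"); P=cloud(c); im=c["image"]; g=im.max(2)
m=((g<60)&(P[...,2]>4)&(P[...,2]<70)); m2=np.zeros_like(m); m2[175:260,385:455]=m[175:260,385:455]
hsv=cv2.cvtColor(im,cv2.COLOR_BGR2HSV)
m2|= (np.arange(400)[:,None]>175)&(np.arange(400)[:,None]<260)&(np.arange(640)[None]>385)&(np.arange(640)[None]<455)&(P[...,2]>20)&(P[...,2]<70)
n,lab,st,_=cv2.connectedComponentsWithStats(m2.astype(np.uint8)); k=1+np.argmax(st[1:,4]); mm=lab==k
q=P[mm]; print(mm.sum(),np.percentile(q[:,2],[5,50,95])); r=cv2.minAreaRect(q[:,:2].astype(np.float32)); print(r); b=cv2.boxPoints(r); print(b)
hi=q[q[:,2]>44]; print(len(hi),hi[:,2].max()); r=cv2.minAreaRect(hi[:,:2].astype(np.float32)); print("end plates",r)
v=(im.astype(float)[175:260,385:455]*2).clip(0,255).astype(np.uint8); v[(~mm)[175:260,385:455]]=(0,0,255) if False else v[(~mm)[175:260,385:455]]
rod=(g>100)&mm; qq=P[rod]; a,d=line(qq[:,:2]); print("rods",rod.sum(),a,d,np.median(qq[:,2]))
# rods via ray on plane z=43
vv,uu=np.where(rod); w=np.array([onplane(c,x,y,43)[:2] for x,y in zip(uu,vv)]); a,d=line(w); s=(w-a)@d; o=(w-a)@[-d[1],d[0]]; print(a,d,s.min(),s.max(),o.min(),o.max(), "mid",a+d*(s.min()+s.max())/2)
E
```

```text
1370 [ 5.32152306 10.66476691 46.21231788]
((460.72576904296875, -354.11895751953125), (209.36610412597656, 79.85643768310547), 33.597476959228516)
[[ 351.436   -378.7878 ]
 [ 395.62497 -445.30386]
 [ 570.0155  -329.4501 ]
 [ 525.82654 -262.93405]]
102 59.48161728073819
end plates ((460.3082580566406, -354.9342956542969), (207.7239532470703, 48.87772750854492), 33.75642395019531)
rods 194 [ 458.51268191 -356.88747467] [-0.83237537 -0.55421227] 41.25331883948263
[ 458.39582622 -356.58947142] [-0.83115587 -0.5560395 ] -98.04217065296722 102.80299076161594 -8.38936862057633 21.532483773727275 mid [ 456.41733443 -357.91307344]
```

The rest's base fits a 209 x 80 mm rectangle centred at (460.5,-354.5) and at 33.65°. Next I'll grasp the spent tube at its middle, draw it out and lift it.

```bash
python3 - <<'E'
from workcell import *
from h import *
d=np.array([.084,.99647]); Rf=R((d[1],-d[0]))
p=np.array([479.8,65.1])
print(movel((*p,80),Rf,max_speed=250), movel((*p,43),max_speed=120,guard=15))
clamp(); s=read_state(); print(s["time"],s["eef_pos"],s["ft_force"],s["finger_gap"])
q=p+30*d
print(movel((*q,43),max_speed=100,guard=40)); s=read_state(); print(s["eef_pos"],s["ft_force"])
c=camera("top"); np.savez("e_top.npz",**c); cv2.imwrite("pics/e_top.png",cv2.resize(c["image"][130:260,225:455],None,fx=3.4,fy=3.4))
movel((*q,170),max_speed=250); s=read_state(); print(s["time"],s["eef_pos"],s["ft_force"],s["finger_gap"])
E
```

```text
False False
3.9667 [479.13002146  65.23399502  43.50338306] [-7.77027704  1.20633336 19.29008746] 28.514320052576057
False
[481.78658984  95.1463065   43.54252577] [-6.93189765  0.26324674 19.4382361 ]
5.125 [481.94772429  95.20233454 169.55657767] [-1.62290317  0.04540563 -2.47303369] 28.2956144067655
```

View pics/e_top.png

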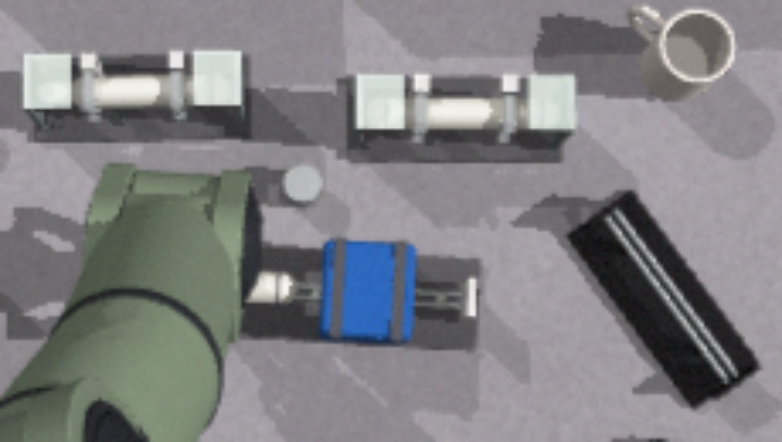

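Gap 28.3 mm: the tube is held and clear of the tunnel. Next I'll carry it over the rest and look.

```bash
python3 - <<'E'
from workcell import *
from h import *
d=np.array([.8324,.554]); p=(460.5,-354.5)
movep((*p,130),R((d[1],-d[0])))
c=camera("wrist"); cv2.imwrite("pics/f_wrist.png",c["image"]); np.savez("f_wrist.npz",**c)
s=read_state(); print(s["time"],s["eef_pos"],s["ft_force"],s["finger_gap"])
E
```

```text
6.8333 [ 461.37717187 -353.22185706  129.97149416] [ 0.53005055  0.31206995 -1.83342149] 28.558416974111186
```

View pics/f_wrist.png

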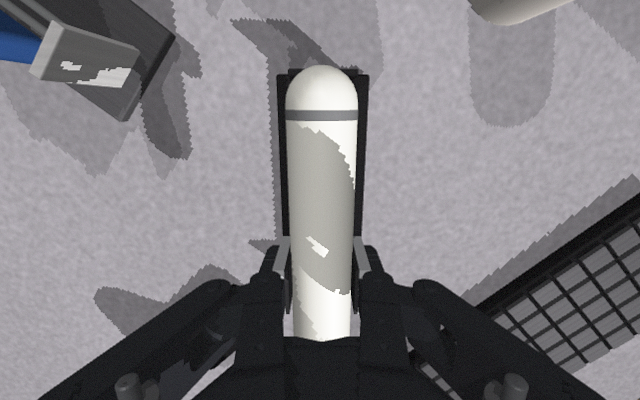

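```bash
python3 - <<'E'
from h import *
c=load("f_wrist.npz"); P=cloud(c); T=np.array([461.0,-353.9]); d=np.array([.8324,.554]); n=np.array([d[1],-d[0]]); T0=np.array([460.5,-354.5])
f=lambda p:(((p[:2]-T0)@d).round(1),((p[:2]-T0)@n).round(1))
print("cam pos rel",f(c["cam_to_world"][:3,3]))
for v in (65,66,68,70,74): print("tip",v,f(onplane(c,322,v,149)),f(P[v,322]),P[v,322,2].round(1))
for v in (110,140,180,220):
    cs=[u for u in range(260,400) if 100<P[v,u,2]<180]; a,b=onplane(c,cs[0]-.5,v,152),onplane(c,cs[-1]+.5,v,152); print("tube",v,cs[0],cs[-1],f((a+b)/2))
for v in (90,130,170,200):
    cs=[u for u in range(255,400) if 5<P[v,u,2]<62 and c["image"][v,u].max()<50]; a,b=P[v,cs[0]],P[v,cs[-1]]; print("rest",v,cs[0],cs[-1],a[2].round(),b[2].round(),f(a),f(b))
for u in (281,284,362,366): 
    vs=[v for v in range(60,120) if 4<P[v,u,2]<70 and c["image"][v,u].max()<50]; print("far",u,vs[0],f(P[vs[0],u]),P[vs[0],u,2], f(onplane(c,u,vs[0]-.5,10)),)
for u in (295,350):print([ (v,P[v,u,2].round()) for v in range(62,80,2)])
E
```

```text
cam pos rel (np.float64(77.8), np.float64(0.1))
tip 65 (np.float64(93.4), np.float64(0.3)) (np.float64(92.9), np.float64(0.3)) 153.2
tip 66 (np.float64(93.0), np.float64(0.3)) (np.float64(92.4), np.float64(0.3)) 154.4
tip 68 (np.float64(92.3), np.float64(0.3)) (np.float64(91.6), np.float64(0.3)) 155.0
tip 70 (np.float64(91.6), np.float64(0.3)) (np.float64(90.6), np.float64(0.3)) 158.0
tip 74 (np.float64(90.1), np.float64(0.3)) (np.float64(89.1), np.float64(0.3)) 159.1
tube 110 285 358 (np.float64(76.4), np.float64(0.2))
tube 140 287 356 (np.float64(64.4), np.float64(0.2))
tube 180 288 355 (np.float64(47.2), np.float64(0.2))
tube 220 290 353 (np.float64(28.5), np.float64(0.3))
rest 90 277 367 9.0 10.0 (np.float64(91.1), np.float64(-38.2)) (np.float64(91.3), np.float64(39.4))
rest 130 279 365 11.0 9.0 (np.float64(57.5), np.float64(-37.7)) (np.float64(57.5), np.float64(39.5))
rest 170 280 363 9.0 9.0 (np.float64(20.7), np.float64(-38.5)) (np.float64(20.8), np.float64(39.4))
rest 200 282 362 10.0 10.0 (np.float64(-8.8), np.float64(-37.7)) (np.float64(-8.4), np.float64(39.6))
far 281 75 (np.float64(103.1), np.float64(-34.3)) 9.96771106870608 (np.float64(103.5), np.float64(-34.2))
far 284 75 (np.float64(103.2), np.float64(-31.8)) 9.159378177581743 (np.float64(103.5), np.float64(-31.7))
far 362 75 (np.float64(103.4), np.float64(34.7)) 9.11562674668744 (np.float64(103.7), np.float64(34.6))
far 366 75 (np.float64(103.3), np.float64(38.0)) 9.813943842014396 (np.float64(103.7), np.float64(38.0))
[(62, np.float64(-1.0)), (64, np.float64(-0.0)), (66, np.float64(0.0)), (68, np.float64(52.0)), (70, np.float64(54.0)), (72, np.float64(54.0)), (74, np.float64(54.0)), (76, np.float64(150.0)), (78, np.float64(154.0))]
[(62, np.float64(-1.0)), (64, np.float64(-0.0)), (66, np.float64(1.0)), (68, np.float64(0.0)), (70, np.float64(54.0)), (72, np.float64(52.0)), (74, np.float64(54.0)), (76, np.float64(49.0)), (78, np.float64(36.0))]
```

The rest centre is 1.3 mm short of my estimate along its axis and 0.5 mm to the side. I'll correct for that and lower the tube.

```bash
python3 - <<'E'
from workcell import *
from h import *
d=np.array([.8324,.554]); n=np.array([d[1],-d[0]]); p=np.array([460.5,-354.5])-1.2*d+.4*n
R1=R((d[1],-d[0]))
movel((*p,70),R1,max_speed=150); wait(.1)
print(movel((*p,38.3),max_speed=60,guard=12)); s=read_state(); print(s["time"],s["eef_pos"],s["ft_force"])
open_gripper(); wait(.2)
c=camera("wrist"); cv2.imwrite("pics/g0.png",c["image"])
movel((*p,150),max_speed=250)
c=camera("wrist"); cv2.imwrite("pics/g_wrist.png",c["image"]); np.savez("g_wrist.npz",**c)
s=read_state(); print(s["time"],s["eef_pos"],s["ft_force"],s["finger_gap"])
E
```

```text
True
8.0083 [ 459.42653266 -355.12358383   38.60860128] [-1.67140558  2.36284312 13.78836106]
9.5 [ 459.5726867  -355.13408414  149.67662798] [ 0.63290928 -0.32599313 -0.58515711] 85.31355237316424
```

View pics/g_wrist.png

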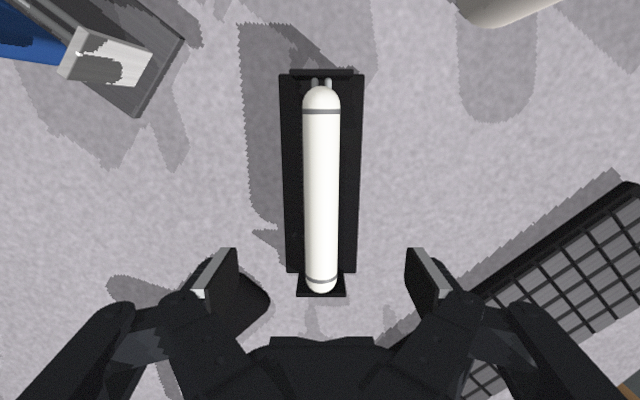

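```bash
python3 - <<'E'
from h import *
c=load("g_wrist.npz"); P=cloud(c); d=np.array([.8324,.554]); T0=np.array([460.5,-354.5])
for v in (72,76,80,84,86,88,92,110,150,200,240,270,280,286,290,292,294,296): print(v,(((P[v,321,:2]-T0)@d)+1.3).round(1),P[v,321,2].round(1))
E
```

```text
72 102.0 54.5
76 99.9 46.1
80 99.9 9.0
84 96.4 9.6
86 91.5 60.9
88 89.8 64.8
92 86.8 68.7
110 74.2 72.3
150 44.6 71.9
200 4.3 72.9
240 -31.6 72.5
270 -61.1 71.9
280 -71.3 71.8
286 -77.3 72.2
290 -82.3 71.1
292 -85.4 69.7
294 -99.2 54.0
296 -101.2 54.4
```

The tube lies level on the rest, with its top at z = 72 along the whole length and 7–8 mm clear of each end plate. Next I'll look at the left rack.

```bash
python3 - <<'E'
from workcell import *
from h import *
movep((655,150,200),R((1,0))); wait(.15)
c=camera("wrist"); cv2.imwrite("pics/i_wrist.png",c["image"]); np.savez("i_wrist.npz",**c)
s=read_state(); print(s["time"],s["eef_pos"],s["ft_force"],s["finger_gap"])
E
```

```text
11.6667 [655.12585391 149.1605828  200.01766024] [ 0.42184359  1.52099435 -0.21324469] 85.50181617713882
```

View pics/i_wrist.png

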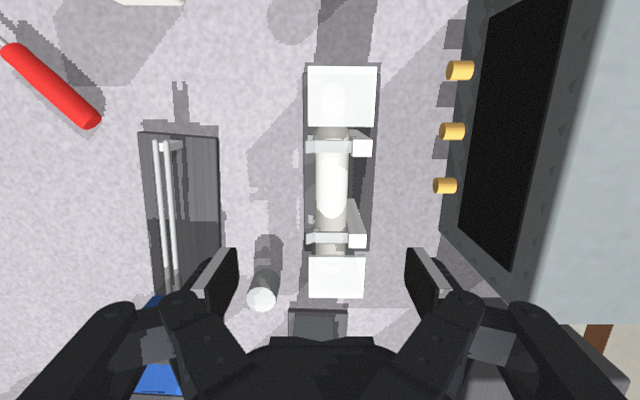

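```bash
python3 - <<'E'
from h import *
c=load("i_wrist.npz"); P=cloud(c); im=c["image"]
k=im[55:310,295:390].astype(float); k=np.clip((k-150)*2.4,0,255).astype(np.uint8); k=cv2.resize(k,None,fx=3,fy=3,interpolation=cv2.INTER_CUBIC)
k2=im[55:135,295:390].astype(float); k2=np.clip((k2-195)*4.5,0,255).astype(np.uint8); k2=cv2.resize(k2,None,fx=4.5,fy=4.5,interpolation=cv2.INTER_CUBIC); 
o=np.zeros((600,800,3),np.uint8); kk=k[:600]; o[:kk.shape[0],:kk.shape[1]]=kk; o[:k2.shape[0],300:300+k2.shape[1]]=k2
cv2.imwrite("pics/i2.png",o)
for v in range(160,232,8):
    cs=[u for u in range(305,360) if 80<P[v,u,2]<106]; a,b=onplane(c,cs[0]-.5,v,89),onplane(c,cs[-1]+.5,v,89); print("tube",v,cs[0],cs[-1],((a+b)/2)[:2].round(1),(b-a)[0].round(1),P[v,330,2].round(1))
# hoods
m=(P[...,2]>107)&(P[...,2]<118); m[:,:290]=0;m[:,400:]=0;m[310:]=0
n,lab,st,_=cv2.connectedComponentsWithStats(m.astype(np.uint8))
for k in range(1,n):
    if st[k,4]>100: q=P[lab==k]; print(st[k],cv2.minAreaRect(q[:,:2].astype(np.float32)),q[:,2].mean())
# clips columns heights
for v in (147,239): print([ (u,P[v,u,2].round(),P[v,u,0].round()) for u in range(300,380,4)])
for u in (312,320): print([(v,P[v,u,2].round(),P[v,u,1].round()) for v in list(range(136,158,2))+list(range(228,250,2))])
E
```

```text
tube 160 316 348 [665.3 178.7] 29.5 98.2
tube 168 316 348 [665.4 171.5] 29.8 98.0
tube 176 316 347 [665.  164.1] 29.1 99.4
tube 184 316 347 [665.1 156.5] 29.4 97.6
tube 192 316 347 [665.2 148.9] 29.6 98.8
tube 200 316 346 [664.8 141.1] 29.0 99.9
tube 208 316 346 [664.8 133.1] 29.2 98.2
tube 216 316 346 [664.9 125. ] 29.5 97.6
tube 224 316 359 [671.2 116.8] 42.2 98.0
[ 308   65   70   62 4110] ((671.508056640625, 231.89596557617188), (44.09182357788086, 51.89457702636719), 88.99751281738281) 111.97469250428254
[347 138  26  19 384] ((686.631103515625, 193.09805297851562), (14.291357040405273, 19.77874755859375), 89.92991638183594) 112.48888632442936
[343 230  24  18 323] ((685.4594116210938, 111.35464477539062), (20.320749282836914, 14.932597160339355), 1.8997722864151) 112.19590878694768
[ 309  254   57   44 2378] ((669.9067993164062, 72.9793701171875), (44.890010833740234, 51.53539276123047), 89.3100814819336) 111.92166512849471
[(300, np.float64(0.0), np.float64(630.0)), (304, np.float64(9.0), np.float64(636.0)), (308, np.float64(109.0), np.float64(645.0)), (312, np.float64(108.0),
[... 2891 characters left out ...]
float64(107.0), np.float64(192.0)), (150, np.float64(107.0), np.float64(190.0)), (152, np.float64(106.0), np.float64(189.0)), (154, np.float64(94.0), np.float64(185.0)), (156, np.float64(93.0), np.float64(183.0)), (228, np.float64(94.0), np.float64(115.0)), (230, np.float64(100.0), np.float64(115.0)), (232, np.float64(106.0), np.float64(116.0)), (234, np.float64(107.0), np.float64(115.0)), (236, np.float64(106.0), np.float64(112.0)), (238, np.float64(105.0), np.float64(110.0)), (240, np.float64(105.0), np.float64(108.0)), (242, np.float64(95.0), np.float64(101.0)), (244, np.float64(95.0), np.float64(98.0)), (246, np.float64(95.0), np.float64(97.0)), (248, np.float64(95.0), np.float64(94.0))]
```

View pics/i2.png

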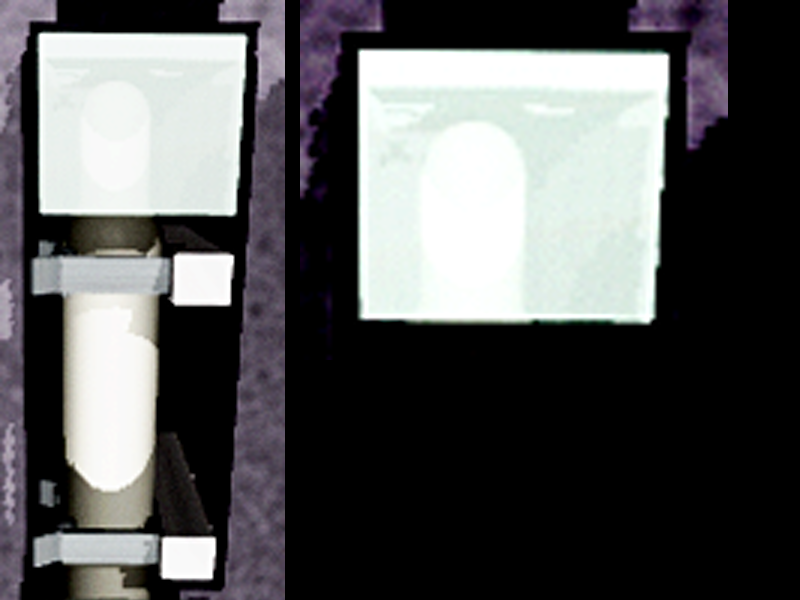

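Through the hood the upper (+y) end at cols 318–341 is 23 px wide, against 33–35 px for the body, so the stem is in the left rack on its +y side. Next I'll check the clearance behind it.

```bash
python3 - <<'E'
from h import *
c=load("i_wrist.npz"); P=cloud(c)
q=P[60:240].reshape(-1,3); m=(q[:,2]>20)&(q[:,0]>695)&(q[:,1]>80)&(q[:,1]<230); print(q[m].min(0), np.percentile(q[m][:,0],[.1,1,5]),)
c=load("a_top.npz"); P=cloud(c); q=P[60:150,200:300].reshape(-1,3); m=(q[:,2]>120)&(q[:,2]<400); print("instr",q[m].min(0),q[m].max(0))
E
```

```text
[695.0018999   80.05639492  20.05532989] [695.28643089 785.00709157 803.05655464]
instr [801.02774405  69.06297783 120.03608644] [958.14152507 327.98403541 180.80081728]
```

```bash
python3 - <<'E'
from workcell import *
from h import *
y=np.array([.011,.99994]); x=np.array([y[1],-y[0]]); Rr=R(x); p=np.array([665.1,152.3])
movel((*p,110),Rr,max_speed=200); print(movel((*p,66.5),max_speed=100,guard=15))
clamp(); s=read_state(); print(s["time"],s["eef_pos"],s["ft_force"],s["finger_gap"])
for t in (8,16,24,50):
    q=p-t*x; movel((*q,66.5),max_speed=80); s=read_state(); print(t,s["eef_pos"],s["ft_force"].round(1),s["finger_gap"])
wait(.1); c=camera("wrist"); cv2.imwrite("pics/j_wrist.png",c["image"]); np.savez("j_wrist.npz",**c); print(read_state()["time"],read_state()["eef_pos"])
E
```

```text
False
13.4083 [664.59316114 152.34958878  66.49965907] [-5.57376904  0.59237744  3.69624554] 28.153534923040795
8 [657.95269947 152.31933715  67.14617015] [ 3.6 -1.4  3.5] 28.272610513400444
16 [648.83596237 152.40800945  66.60637027] [-2.4 -1.7  6. ] 28.456392607031997
24 [638.97988499 152.57509915  66.10857593] [-12.8  -1.3  11.1] 28.359820229513048
50 [615.35878861 153.04511562  66.44537783] [ 0.2  0.2 -1.7] 27.864131663125637
14.7833 [615.5891825  152.80711582  66.40820135]
```

View pics/j_wrist.png

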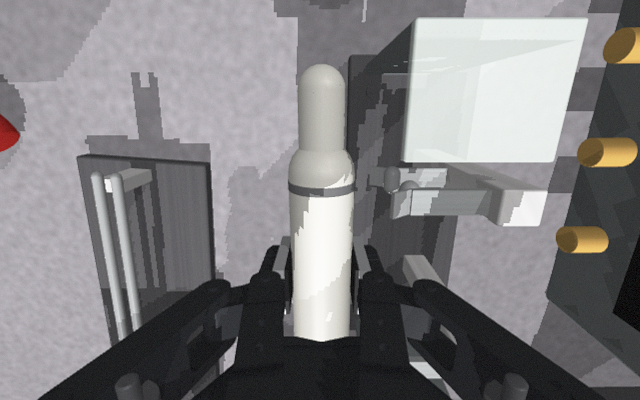

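```bash
python3 - <<'E'
from workcell import *
from h import *
c=load("j_wrist.npz"); P=cloud(c)
for v in (63,64,65,66,67): print(v,P[v,322].round(1),onplane(c,322,v,85)[:2].round(1))
tip=onplane(c,322,64.5,85)[1]; print("tube tip rel TCP",tip-152.8)
off=tip-152.8-92
movel((615.5,152.5,150),max_speed=250)
d=np.array([.084,.99647]); Rf=R((d[1],-d[0])); stop=np.array([461.3,-154.8])
p=stop+d*(241-off)-np.array([.5,0]); print(p)
movep((*p,150),Rf); wait(.15)
s=read_state(); print(s["time"],s["eef_pos"],s["finger_gap"])
c=camera("wrist"); cv2.imwrite("pics/k_wrist.png",c["image"]); np.savez("k_wrist.npz",**c)
E
```

```text
63 [617.8 256.2   0. ] [617.5 245. ]
64 [617.5 244.4  87.1] [617.5 244.6]
65 [617.5 244.1  86.5] [617.5 244.3]
66 [617.4 243.5  88.3] [617.5 243.9]
67 [617.4 243.   89.2] [617.5 243.5]
tube tip rel TCP 91.63853055656051
[481.07436343  85.70946346]
16.0667 [481.66120893  85.98681918 149.61654711] 28.05667652336872
```

View pics/k_wrist.png

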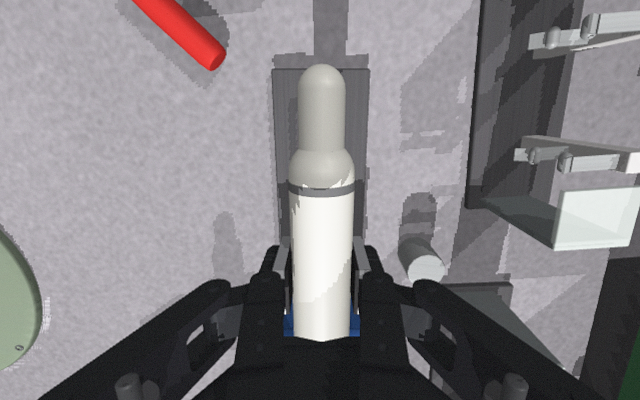

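The stem points to the rails' open end, and the tube is over the base's centre line (col 321). I'll lower it and release.

```bash
python3 - <<'E'
from workcell import *
from h import *
p=(481.07,85.71)
movel((*p,70),max_speed=200); wait(.1)
print(movel((*p,43),max_speed=50,guard=8)); s=read_state(); print(s["time"],s["eef_pos"],s["ft_force"])
open_gripper(); wait(.2); movel((*p,150),max_speed=250); wait(.1)
c=camera("wrist"); cv2.imwrite("pics/l_wrist.png",c["image"]); np.savez("l_wrist.npz",**c)
s=read_state(); print(s["time"],s["eef_pos"],s["ft_force"],s["finger_gap"])
P=cloud(c)
for v in range(50,240,15):
    cs=[u for u in range(280,370) if 56<P[v,u,2]<85]
    if cs: a,b=onplane(c,cs[0]-.5,v,64),onplane(c,cs[-1]+.5,v,64); print(v,((a+b)/2)[:2].round(1),(b-a)[0].round(1),P[v,(cs[0]+cs[-1])//2,2].round(1))
E
```

```text
True
17.2667 [480.66380225  85.91946826  45.11063315] [-1.78784878  1.38520166  6.59580006]
18.775 [480.57038801  85.57579635 149.19779718] [ 0.33524638  0.20245746 -0.25227744] 85.33036560464613
95 [488.2 169.2] 19.5 72.2
110 [487.3 158.4] 19.8 71.8
125 [486.8 147.3] 19.3 72.6
140 [485.8 135.8] 29.0 75.7
155 [484.8 124. ] 29.5 78.1
170 [483.8 111.8] 30.0 76.5
185 [482.4  99.3] 29.6 76.6
200 [481.7  86.2] 29.3 76.3
215 [480.6  72.8] 29.8 77.8
230 [479.   58.9] 29.4 76.7
```

View pics/l_wrist.png

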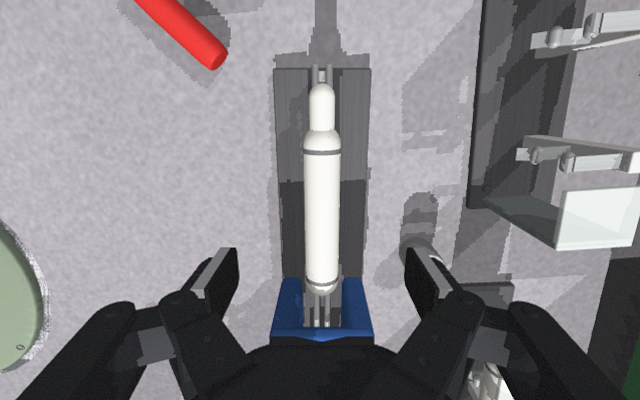

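The tube is level on the rails (axis at x = 487.3, y = 158.4 on the stem), with its nose just outside the mouth. I'll take it by the stem, slide it and stop on contact.

```bash
python3 - <<'E'
from workcell import *
from h import *
d=np.array([.084,.99647]); Rf=R((d[1],-d[0])); p=np.array([487.4,161.3])
movel((*p,100),Rf,max_speed=200); wait(.1); print(movel((*p,44),max_speed=100,guard=10))
clamp(); s=read_state(); print(s["time"],s["eef_pos"],s["ft_force"].round(1),s["finger_gap"])
z=44
if s["ft_force"][2]>8: z=44.7
q=p-120*d; print(movel((*q,z),max_speed=100,guard=30)); s=read_state(); print(s["time"],s["eef_pos"],s["ft_force"].round(1),s["finger_gap"])
wait(.1); c=camera("wrist"); cv2.imwrite("pics/m_wrist.png",c["image"]); c=camera("side"); cv2.imwrite("pics/m_side.png",cv2.resize(c["image"][160:290,270:400],None,fx=4,fy=4))
E
```

```text
False
20.8167 [487.45852442 161.42300358  44.12312209] [-0.   1.   3.4] 18.18498041842673
False
22.1667 [477.33023345  41.67700558  43.93657402] [-0.7 -3.3  2.9] 18.18177593100494
```

View pics/m_wrist.png

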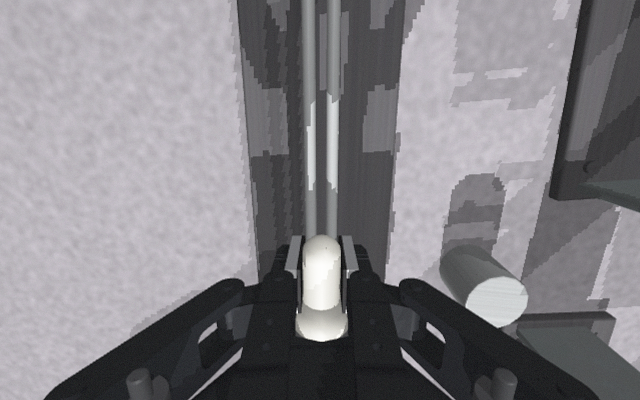

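View pics/m_side.png

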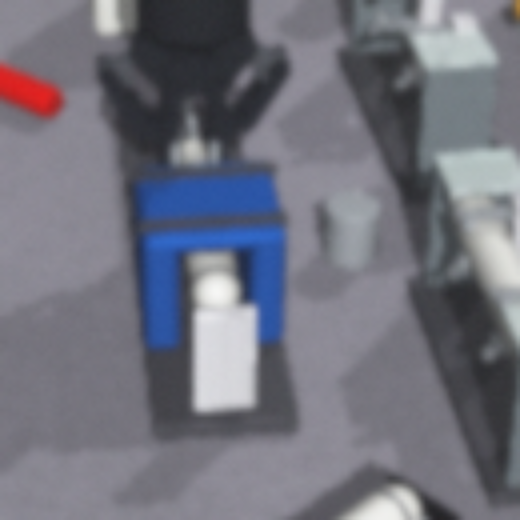

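The nose is through the tunnel and short of the stop, with about 29 mm left. I'll do the last stretch slowly with a force guard.

```bash
python3 - <<'E'
from workcell import *
from h import *
d=np.array([.084,.99647]); p=np.array([487.4,161.3])
q=p-160*d; print(movel((*q,44),max_speed=40,guard=14)); s=read_state(); print(s["time"],s["eef_pos"],s["ft_force"].round(1),s["finger_gap"],(p-s["eef_pos"][:2])@d)
wait(.2); s=read_state(); print(s["eef_pos"],s["ft_force"].round(1),(p-s["eef_pos"][:2])@d)
c=camera("side"); cv2.imwrite("pics/n_side.png",cv2.resize(c["image"][160:290,270:400],None,fx=4,fy=4))
E
```

```text
True
23.1167 [474.77621926  12.16812293  44.04584159] [-0.2  4.3  4.7] 18.095524082106547 149.6658391298748
[474.79790757  12.17526276  44.01200899] [0.  2.6 5.3] 149.65690268577728
```

View pics/n_side.png

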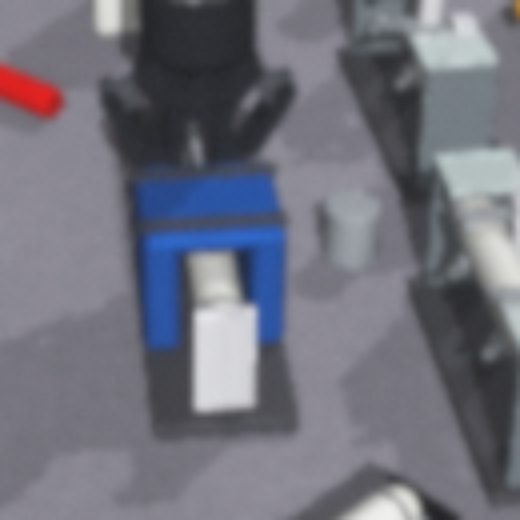

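```bash
python3 - <<'E'
from workcell import *
from h import *
d=np.array([.084,.99647]); p=np.array([487.4,161.3]); Rf=R((d[1],-d[0]))
q=p-154*d; print(movel((*q,44),max_speed=20,guard=14)); s=read_state(); print(s["eef_pos"],s["ft_force"].round(1),(p-s["eef_pos"][:2])@d)
open_gripper(); wait(.2)
e=read_state()["eef_pos"]; movel((e[0],e[1],170),max_speed=200)
# back off to look
r=p-90*d
movel((*r,190),Rf,max_speed=200); wait(.15)
c=camera("wrist"); cv2.imwrite("pics/o_wrist.png",c["image"]); np.savez("o_wrist.npz",**c)
c2=camera("top"); np.savez("o_top.npz",**c2); c3=camera("side"); cv2.imwrite("pics/o_side.png",cv2.resize(c3["image"][160:290,270:400],None,fx=4,fy=4))
s=read_state(); print(s["time"],s["eef_pos"],s["ft_force"])
P=cloud(c)
for v in range(120,300,8):
    cs=[u for u in range(280,370) if 56<P[v,u,2]<85]
    if cs: a,b=onplane(c,cs[0]-.5,v,64),onplane(c,cs[-1]+.5,v,64); print(v,((a+b)/2)[:2].round(1),(b-a)[0].round(1),P[v,(cs[0]+cs[-1])//2].round(1))
E
```

```text
True
[474.77098573  12.23288819  44.0097534 ] [-0.6  3.8  6. ] 149.60174209918142
25.9833 [479.73717484  70.95972629 189.76179082] [ 0.41872088 -0.38574555 -0.1209875 ]
232 [476.2  23.7] 18.4 [475.9  26.2  69.4]
240 [475.9  14.7] 19.6 [476.3  18.8  72.3]
248 [475.2   5.5] 19.7 [475.5   9.8  72.2]
256 [474.4  -3.8] 22.0 [474.7  -0.   70.7]
264 [463.  -12.4] 49.8 [463.7  -7.6  72.1]
272 [472.8 -23. ] 88.7 [473.4 -15.3  76.1]
280 [472.5 -32.9] 92.8 [472.6 -24.2  77. ]
```

View pics/o_wrist.png

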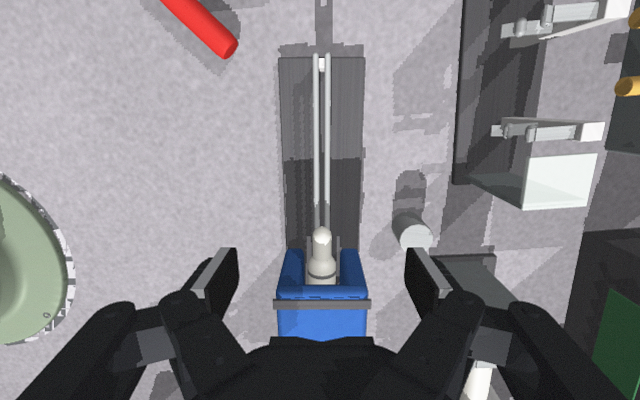

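View pics/o_side.png

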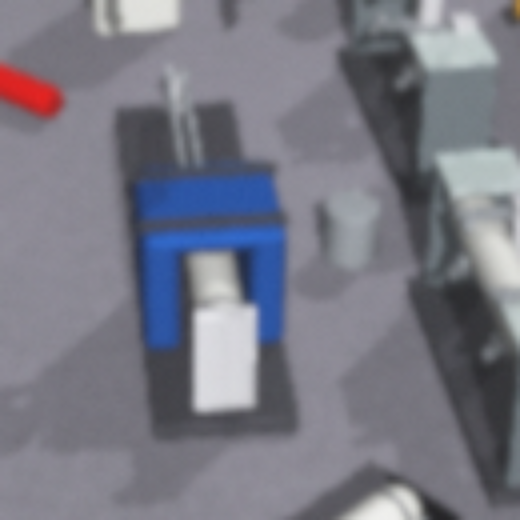

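The nose sits at the stop, and two separate pushes stopped at the same position. To be sure the release didn't draw it back, I'll push gently on the stem end with the fingers closed.

```bash
python3 - <<'E'
from workcell import *
from h import *
d=np.array([.084,.99647]); stop=np.array([461.3,-154.8]); L=lambda s:stop+d*s
clamp(); 
a=L(184+40); movel((*a,100),max_speed=200); movel((*a,57),max_speed=100,guard=10); wait(.1)
b=L(184); print(movel((*b,57),max_speed=30,guard=8)); s=read_state(); print(s["time"],s["eef_pos"],s["ft_force"].round(1),(s["eef_pos"][:2]-stop)@d)
wait(.1); g=movel((*L(183),57),max_speed=20,guard=10); s=read_state(); print(g,s["ft_force"].round(1),(s["eef_pos"][:2]-stop)@d)
movel((*a,57),max_speed=150); movel((*a,200),max_speed=250); wait(.15)
c=camera("wrist"); cv2.imwrite("pics/p_wrist.png",c["image"]); np.savez("p_wrist.npz",**c)
c=camera("top"); cv2.imwrite("pics/p_top.png",c["image"]); np.savez("p_top.npz",**c)
s=read_state(); print(s["time"],s["eef_pos"],s["ft_force"])
E
```

```text
True
28.9667 [477.65124658  39.86580976  56.94240219] [0.1 4.9 1.5] 195.3521441617987
True [1.  3.7 1.9] 195.36601549703545
30.65 [479.74606147  68.05333313 199.23203883] [-0.69802229 -0.7029464   0.52653396]
```

View pics/p_wrist.png

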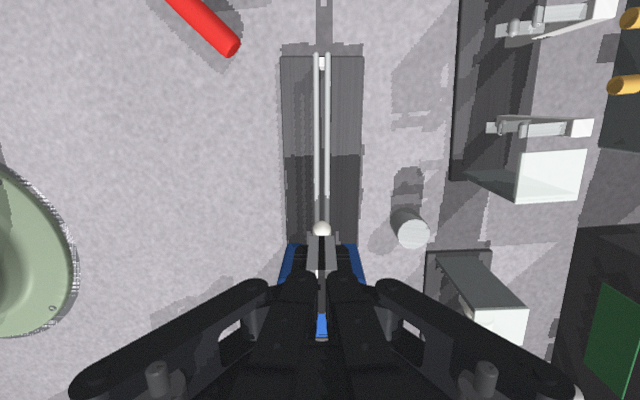

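View pics/p_top.png

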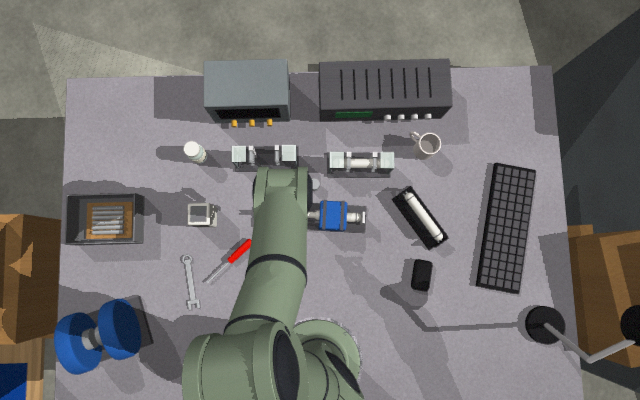

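Contact came at 195.4 mm from the stop (184 mm tube + 11 mm half pad = 195), and the tube didn't move under the second push. The measured tube is on the rest, the spare is in its clips and the bystanders are where they were. The arm is clear, so I'll hand in.

```bash
python3 - <<'E'
from workcell import *
print(read_state()["time"]); print(finish_job())
E
```

```text
30.65
the job is handed in; nothing more can be done
None
```

The job is done and handed in at 30.7 s of the 67 s allowed; no verdict was reported.

- **Measured tube:** I drew it 30 mm along the rails out of the tunnel, then lifted it and laid it on the return rest. The check picture showed it level, with its top at z ≈ 72 mm along the whole length, and about 7–8 mm clear of each end plate.
- **Stemmed tube:** It was in the left rack, where the stem showed through the hood on the +y side. I pulled it level out of the clips, laid it on the open rails with the stem away from the tunnel, and let go. I then took it again by the stem and slid it through the tunnel.
- **Home against the stop:** The slide stopped on contact after 149.7 mm, against about 149 mm expected. A second push while still gripping it stopped at the same place. After letting go, two light pushes with closed fingers on the stem end met contact 195.4 mm from the stop, where 195 mm was expected. The tube did not move between them.
- **Everything else:** In the last top picture the spare tube is still in its clips. The other things on the bench look where they were, though I checked that by eye and did not measure it. The arm was clear of everything. The force readings I took stayed at about 21 N or less.

No check failed. From the picture, the stem's end stands about 47 mm out of the mouth instead of 48 mm, which is within the 2 mm calibration.

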